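# Load the last cup on the finishing turntable and hold its locking pin out

### The job

Stand the cup from the bench upright on the round board of the turntable, in the open place midway between the two cups already there and as far from the middle as they are, so that the three are evenly spaced, and set it down gently. Then pull the sprung locking plunger at the side of the turntable straight out by its black knob, fully back to its stop, and finish while still holding it there, the pin clear of its hole, so that I can turn the wheel. Do not turn the wheel yourself, and leave the other two cups, the bowl, the lidded caddy and the brush jar as they are.

Things in the scene. Friction and masses are not known exactly. Their poses are not given: they have to be found in the camera images.
- cup: The loose lacquered wooden cup, dark brown, the one standing alone on the bench to the left: open at the top, 68 mm tall, slightly tapered, 49 mm across the foot and 58 mm across the mouth (about 56 mm at two thirds of its height), wall 3.5 mm, about 90 g. Origin: centre of its underside; z up. Looks just like the two cups on the turntable.
- wheel_cup_a: One of the two same-sized cups that already stand on the board of the turntable, 70 mm from its middle and 120 degrees apart (some 121 mm between their centres). Origin: centre of its underside.
- wheel_cup_b: The other of the two cups on the board. Origin: centre of its underside.
- board: Round plywood work board, 216 mm wide, 10 mm thick, lying loose on the turntable's wheel and turning with it, at any yaw. Origin: centre of its underside (98 mm above the bench); cups stand on its top (108 mm above the bench). Its two cups are at about 120 and -120 degrees about z from its own x axis.
- turntable: Bench turntable, fixed: cast base 176 mm wide, aluminium wheel 220 mm wide, 16 mm thick, top 98 mm above the bench, index holes round its rim. A steel bracket 40 mm wide, 106 mm high, stands outside the rim on the turntable's own -x side and carries the level, radial locking plunger, axis 90 mm above the bench. Origin: on the wheel's axis at bench height; x points from knob to wheel's middle.
- wheel (a joint): Turn of the wheel in rad, positive anticlockwise from above; 0 at the start, where the pin sits in its index hole and locks it (about 0.01 rad of play). With the pin out it turns freely but for slight friction.
- plunger (a joint): How far the locking plunger is pulled out along the turntable's -x axis, in m: 0 = home, 0.014 = fully back at its stop. The 8 mm pin sits 9 mm deep in its hole. The spring pulls back with 6 N at home, 13 N fully back, and returns the plunger as soon as it is let go.
- knob_grip (a point): Middle of the neck of the plunger's black knob, on its axis, 90 mm above the bench, 171 mm from the wheel's axis when home; moves with the plunger. Neck 22 mm wide, 20 mm long (10 mm to each side of this point); on its outer end a head 34 mm wide, 10 mm thick; inward of it, the 18 mm barrel, 25 mm lock nut and, 37 mm from this point, the bracket. Clear beside and below but for the low foot.
- bowl: White porcelain bowl, 110 mm across, 48 mm tall, a bystander. Origin: centre of its underside.
- caddy: Black lidded tea caddy, 72 mm across, 75 mm tall, a bystander. Origin: centre of its underside.
- brush_jar: Glass jar with brushes, 76 mm across, 95 mm tall, brushes up to 205 mm high, a bystander. Origin: centre of its underside.
There are look-alikes about, which are no part of the job. Several things have the shape of the board; the one meant has the colours described above. Leave any yellow look-alike of the cup alone.

How it is judged (in metres and radians):
On the way, in this order (a step that is already met when the one before it is completed fails the run):
1. The third cup stands upright and let go in the open place, evenly spaced with the other two, the plunger still home (horizontal distance between cup and wheel_cup_a between 0.106 and 0.137 m and horizontal distance between cup and wheel_cup_b between 0.106 and 0.137 m and horizontal distance between cup and board between 0.057 and 0.083 m and z of cup in the frame of board between 0.007 and 0.013 m and angle between cup's own z axis and vertical below 0.06 rad and linear speed of cup below 0.02 m/s and contact force between each of the arm, the fingers and cup below 0.1 N and value of joint wheel between -0.06 and 0.06 rad and value of joint plunger below 0.003 m), for 0.3 s.
2. The plunger is pulled fully back by the fingers and held (value of joint plunger above 0.012 m and contact force between the fingers and turntable above 3 N and value of joint wheel between -0.06 and 0.06 rad), for 0.5 s.
At the end, for the whole second after the job is handed in: Cup upright, still and released on the board, 57-83 mm from its middle, 106-137 mm from each other cup (ideally 70 and 121); plunger held by the fingers (contact over 3 N) within 2 mm of its 14 mm stop; wheel turned less than 0.06 rad; other two cups upright (all of step 2 and horizontal distance between cup and wheel_cup_a between 0.106 and 0.137 m and horizontal distance between cup and wheel_cup_b between 0.106 and 0.137 m and horizontal distance between cup and board between 0.057 and 0.083 m and z of cup in the frame of board between 0.007 and 0.013 m and angle between each of cup, wheel_cup_a, wheel_cup_b's own z axis and vertical below 0.06 rad and linear speed of cup below 0.02 m/s and contact force between each of the arm, the fingers and cup below 0.1 N); the arm keeps its last pose, push and grip.
It fails at once if One of the two cups on the board is shoved (over 15 mm) or tipped (distance of any of wheel_cup_a, wheel_cup_b from where it was at the start of the episode above 0.015 m or angle between any of wheel_cup_a, wheel_cup_b's own z axis and vertical above 0.25 rad).
It fails at once if The bowl, caddy or brush jar is shoved (over 20 mm) or tipped (distance of any of bowl, caddy, brush_jar from where it was at the start of the episode above 0.02 m or angle between any of bowl, caddy, brush_jar's own z axis and vertical above 0.25 rad).
It fails at once if The wheel is turned (over 0.06 rad) (value of joint wheel above 0.06 rad or value of joint wheel below -0.06 rad).
It fails at once if The cup is let fall (over about 10 mm) or banged down on the board (over 40 N) ((contact force between the fingers and cup below 0.1 N and linear speed of cup above 0.45 m/s) or contact force between cup and board above 40 N).
It also fails if it takes over 61 s, if anything falls off the work surface, if the arm or the gripper's body presses on something with over 40 N, if the wrist force passes 120 N, or if a joint passes its speed limit or range.

### The arm

A 6-joint arm with a two-finger parallel gripper is mounted at the origin on the work surface. World frame = base frame: x ahead of the robot, y to its left, z up, the work surface at z = 0. Lengths are in m, angles in degrees, forces in N, time in s.
With the tool pointing down it reaches from about 0.35 to 0.875 m from the base axis. Payload 4.2 kg.
Tool frame: the origin (TCP) lies between the finger pads; the fingertips stand 17 mm ahead of it and the grasp point (between the pads) lies 2 mm behind it; z points along the fingers, y is the line along which they close (so a half turn about z gives the same grasp; the last joint's range is limited). The gripper opens to 87 mm and grips with 3 to 60 N. Pads are 19 mm wide; open, the fingers measure 117 mm over their backs; the gripper's body (75 mm by 190 mm) begins 51 mm behind the grasp point.
Start: joints at [88.786, 22.042, 0.453, 0, -68.411, -14.817], TCP at [0.173, 0.601, 0.24] pointing down, gripper open.
Joint ranges: [-179.83, 179.83], [-69.29, 118.12], [-61.27, 80.66], [-181.25, 117.63], [-171.15, -9.14], [-177.46, 177.46]. Speed limits (degrees/s): [159.86, 159.86, 180, 180, 180, 180].

### API

Orientations are given as a 3x3 rotation matrix whose columns are the frame's x, y, z axes.
In Python, from station import r gives the robot as it stands.
- The arm moves only by the tool servo_tool, never from a script. Its argument "targets" is a list of rows, each a list of 5 numbers: the shift along the world's x, y, z in units of 30 mm (1.0 is 30 mm), then the turn about the world's z in rad, then the finger opening in mm, from 0 to 87. In form: [[x, y, z, turn, gripper], ...]. A call has exactly 5 rows; each row is the pose to reach, as a shift and turn from the pose commanded when the call began; what a row does not reach only later rows make up. A row lasts 1/12 s, in which the tool goes at most 41.7 mm and 7.16 degrees, less where a joint would pass 70% of its speed; a pose out of reach is approached as far as the arm can. A call with a gripper value outside its range is refused whole. The fingers move at their own pace and stop on an object; the grip force is fixed at half the most. Time passes only in rows, so rows that repeat a pose let the fingers close, or fill a call up. It gives the time, the measured TCP pose, the force, the opening and the grip force at its end, in the units of the state.
- r.sense(): the state, without advancing time (a new reading comes with each control period).
- r.capture(name): name is "side" or "top"; returns a dict with "pixels" (384x512x3 uint8, red, green, blue), "fx", "fy", "cx", "cy" (pixels), "world_from_camera" (4x4, takes a point from camera to world coordinates). Camera axes: x right, y down, z forward; pixel columns grow to the right and rows downward; lengths in m; the calibration is good to about 2 mm. A picture is of the moment at which its call begins. There is no depth.
- r.finish_job(): hands the job in; it is judged then, once.
The state is a dict: "time_s": time; "joints": joint angles; "joint_velocities": joint speeds; "effort": joint torques, N m; "tcp_pos": TCP position; "ee_rot": TCP orientation; "wrist_force": force on the tool from outside, world axes, zero at the start; "moment": the same for the moment, N m; "gripper_width": opening from 0.0 (shut) to 1.0 (fully open); "gripper_force": force on a finger pad.
Only numpy, scipy, OpenCV 4.12 (cv2) and the standard library are available. Lean on these libraries where they do the work, as an engineer would, in place of code of your own. Each camera call takes 0.05 s, during which the arm holds its last target. There are 200 camera calls.

## Working session

There is one attempt and no reset: what is moved stays moved. The work goes in short steps, Python scripts to look and compute and a tool call to move; the robot and the scene stay as the last step left them, time stands still between calls to the robot, and variables do not carry over. Pictures are saved under pics/ and viewed, at most 10 in all, crops included, and the job is handed in when it is done.

Besides the shell and the picture viewer there is one more tool, called after ">>>" by a JSON object that holds its "api" and its "payload", one argument or row to a line. servo_tool: Moves the arm, as the interface text tells. Its arguments: {"type":"object","properties":{"targets":{"type":"array","items":{"type":"array","items":{"type":"number"}}}},"required":["targets"]}

```bash
mkdir -p pics
cat > h.py <<'E'
import numpy as np, cv2
from station import r
def cap(n,f=None):
    c=r.capture(n)
    c['bgr']=cv2.cvtColor(np.asarray(c['pixels'],np.uint8),cv2.COLOR_RGB2BGR)
    if f: cv2.imwrite('pics/'+f,c['bgr'])
    return c
def plane(c,u,v,z):
    T=np.array(c['world_from_camera']); d=T[:3,:3]@np.array([(u-c['cx'])/c['fx'],(v-c['cy'])/c['fy'],1])
    o=T[:3,3]; return o+d*(z-o[2])/d[2]
def proj(c,p):
    q=np.linalg.inv(np.array(c['world_from_camera']))@np.r_[p,1]
    return np.array([c['fx']*q[0]/q[2]+c['cx'],c['fy']*q[1]/q[2]+c['cy']])
E
python3 - <<'E'
from h import *
a=cap('top','top.png');b=cap('side','side.png')
for c in(a,b):print(np.round(c['world_from_camera'],3).tolist(),c['fx'],c['cx'],c['cy'])
s=r.sense();print(s['time_s'],s['tcp_pos'],np.round(s['ee_rot'],3).tolist(),s['gripper_width'])
E
```

```text
[[0.018, -0.993, 0.113, 0.475], [-1.0, -0.016, 0.016, -0.01], [-0.014, -0.113, -0.993, 1.309], [0.0, 0.0, 0.0, 1.0]] 360.67427537953927 253.35653646043636 193.90396386714767
[[-0.993, -0.083, 0.08, 0.51], [-0.116, 0.764, -0.635, 0.948], [-0.008, -0.64, -0.768, 1.235], [0.0, 0.0, 0.0, 1.0]] 487.4189347119084 264.64368234041495 192.17308257469827
0.1 [0.17242583 0.60021018 0.23857519] [[0.961, -0.276, -0.0], [-0.276, -0.961, -0.002], [0.0, 0.002, -1.0]] 1.0020699688412646
```

View pics/top.png

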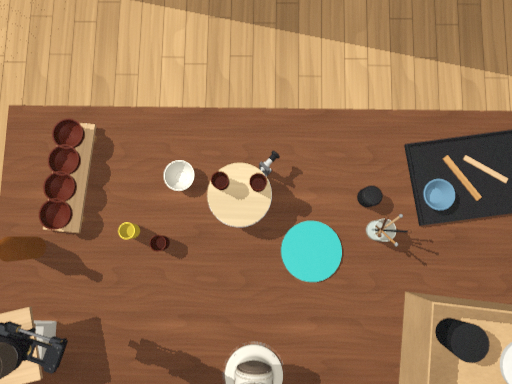

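View pics/side.png

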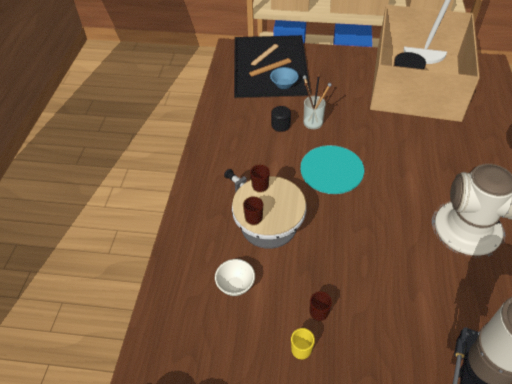

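The top view shows the loose dark cup at (160,243), a yellow look-alike at (128,231) and the plywood board at (240,195), with its two cups at (220,181) and (258,183). The knob is at (275,157), the bowl at (179,175), the caddy at (370,196) and the jar at (381,231). The teal disc at (311,251) and the four red cups in the left tray are look-alikes. The target cup is the dark one at (160,243) in top and (320,305) in side, because it is dark brown and stands alone. The board is the plywood-coloured disc, not the teal one.

Run:
```python
from h import *
a=cap('top');b=cap('side')
# crops
t=cv2.resize(a['bgr'][140:260,110:300],None,fx=4,fy=4,interpolation=cv2.INTER_CUBIC)
cv2.imwrite('pics/ct.png',t)
s=cv2.resize(b['bgr'][150:370,200:350],None,fx=2.7,fy=2.7,interpolation=cv2.INTER_CUBIC)
cv2.imwrite('pics/cs.png',s)
hsv=cv2.cvtColor(a['bgr'],cv2.COLOR_BGR2HSV)
g=a['bgr'].astype(int)
# plywood board
m=((hsv[...,0]>8)&(hsv[...,0]<30)&(hsv[...,2]>150)).astype(np.uint8)
m[:, :200]=0;m[:,290:]=0;m[:150]=0;m[240:]=0
cs=max(cv2.findContours(m,0,cv2.CHAIN_APPROX_NONE)[0],key=cv2.contourArea)
h=cv2.convexHull(cs);P=np.array([plane(a,*p[0],.108)[:2] for p in h],np.float32)
print('board',cv2.minEnclosingCircle(P),cv2.fitEllipse(P))
dark=((g[...,2]<75)&(g[...,1]<28)).astype(np.uint8)
n,l,st,ce=cv2.connectedComponentsWithStats(dark)
for i in range(1,n):
    x,y,w,hh,A=st[i]
    if A>60 and 110<x<300 and 140<y<260: print('dark',st[i],ce[i])
```

```text
board ((0.6176635026931763, 0.06931198388338089), 0.12271970510482788) ((0.6100620031356812, 0.06423541903495789), (0.2182869166135788, 0.2407686710357666), 21.717195510864258)
dark [151 236  10  14  67] [154.47761194 243.10447761]
```

View pics/ct.png

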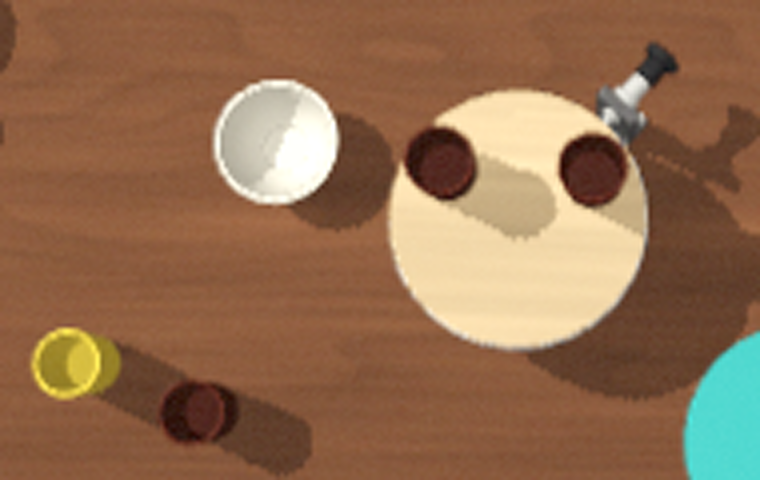

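View pics/cs.png

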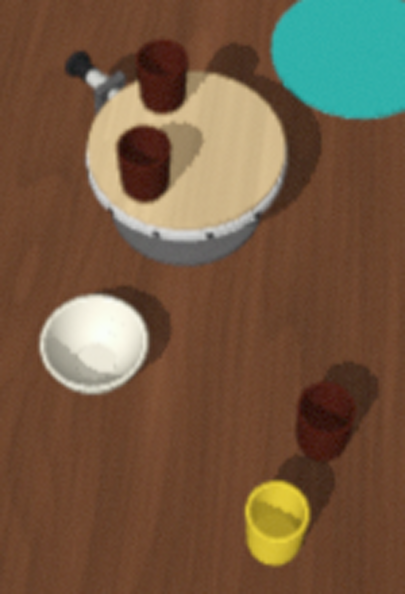

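The enlarged crops confirm the choice. The dark cup stands upright at crop (195,413), next to the yellow look-alike at (67,363). The board rim is a circle about (518,219) in the crop, the wheel cups' mouths are at (440,163) and (593,170), and the knob is at (657,60).

Run:
```python
from h import *
from scipy.optimize import least_squares
a=cap('top');b=cap('side')
def cupmask(c):
    f=c['bgr'].astype(float); B,G,R=f[...,0],f[...,1],f[...,2]
    return ((G/(R+1)<.5)&(R<125)&(R>12)).astype(np.uint8)
def comps(c,roi,name):
    m=np.zeros(c['bgr'].shape[:2],np.uint8);x0,y0,x1,y1=roi;m[y0:y1,x0:x1]=cupmask(c)[y0:y1,x0:x1]
    m=cv2.morphologyEx(m,cv2.MORPH_OPEN,np.ones((3,3)))
    n,l,st,ce=cv2.connectedComponentsWithStats(m)
    for i in range(1,n):
        if st[i][4]>60: print(name,st[i],ce[i].round(2))
comps(a,(110,150,300,260),'top');comps(b,(200,150,350,335),'side')
E=lambda x,y:(110+(x+.5)/4-.5,140+(y+.5)/4-.5)
S=lambda x,y:(200+(x+.5)/2.7-.5,150+(y+.5)/2.7-.5)
bd=plane(a,*E(518,219.5),.108);print('board',bd, 'side',plane(b,*S(187,150),.108))
A=plane(a,*E(440,163),.176);Bc=plane(a,*E(593,170),.176)
print('A',A,'B',Bc,np.linalg.norm(A-Bc),np.linalg.norm((A-bd)[:2]),np.linalg.norm((Bc-bd)[:2]))
print('cup mouth',plane(a,*E(193.5,413),.068))
print('knob end top',plane(a,*E(660,56),.09),'side',plane(b,*S(79,65),.09))
print('bracket',plane(a,*E(622,112),.1))
for c in (a,b): print([proj(c,[.475,.245,z]).round(1) for z in(0,.068)])
```

```text
side [251 165  18  26 380] [259.7  176.96]
side [245 198  17  26 381] [253.15 209.88]
side [310 292  22  29 500] [319.83 305.24]
board [0.60900814 0.05751977 0.108     ] side [0.60910078 0.06541815 0.108     ]
A [0.64565358 0.11676867 0.176     ] B [ 0.64191946 -0.00495769  0.176     ] 0.12178361862290231 0.06966577364320993 0.07061577595406739
cup mouth [0.44235166 0.33402656 0.068     ]
knob end top [ 0.75457443 -0.06066121  0.09      ] side [ 0.75023708 -0.06075071  0.09      ]
bracket [ 0.70328064 -0.02848856  0.1       ]
[array([188.1, 233.8]), array([184.3, 233.7])]
[array([308.7, 281.7]), array([310.2, 269.4])]
```

Run:
```python
from h import *
a=cap('top');b=cap('side')
t=np.linspace(0,2*np.pi,40)
p=np.array([.442,.334])
for n,c in(('top',a),('side',b)):
    q=np.array([proj(c,[p[0]+R*np.cos(k),p[1]+R*np.sin(k),z]) for R,z in((.0245,0),(.029,.068)) for k in t])
    print(n,q.min(0).round(1),q.max(0).round(1))
f=a['bgr'];print(f[243,146:176].tolist())
print('side mouth centre ray z=.068:',plane(b,320,299,.068),'yellow',plane(a,126.4,230.4,.068))
print('knob 171:',[proj(c,[.7408,-.051,.09]).round(1) for c in(a,b)])
```

```text
top [149.6 234.5] [170.  251.5]
side [309.9 290. ] [332.  319.9]
[[42, 59, 96], [46, 65, 97], [40, 59, 96], [34, 54, 101], [28, 33, 71], [13, 26, 51], [14, 20, 48], [18, 20, 49], [14, 22, 49], [9, 24, 51], [27, 36, 69], [38, 45, 85], [34, 38, 81], [34, 39, 83], [33, 39, 82], [33, 40, 81], [35, 44, 84], [17, 26, 75], [29, 40, 85], [40, 51, 106], [4, 16, 48], [6, 16, 47], [12, 22, 49], [31, 40, 68], [44, 63, 93], [39, 60, 92], [43, 65, 97], [44, 63, 95], [38, 56, 90], [40, 57, 91]]
side mouth centre ray z=.068: [0.44448086 0.33172678 0.068     ] yellow [0.48292356 0.44521981 0.068     ]
knob 171: [array([271.8, 157.5]), array([231.4, 176.3])]
```

>>> {"api": "servo_tool", "payload": {
  "targets": [
    [1.0,-1.0,0,-0.1,80],
    [2.0,-2.0,0,-0.2,80],
    [3.0,-3.0,0,-0.3,80],
    [4.0,-4.0,0,-0.41,80],
    [4.5,-4.5,0,-0.41,80]
  ]
}}

```text
time_s: 0.82
tcp_pos: [0.3093, 0.4628, 0.2398]
ee_rot: [[0.768, -0.641, -0.0], [-0.641, -0.768, -0.001], [0.0, 0.001, -1.0]]
wrist_force: [-0.2, 0.4, 0.8]
gripper_width: 0.921
gripper_force: 0.0
```

>>> {"api": "servo_tool", "payload": {
  "targets": [
    [1,-1,0,0,80],
    [2,-2,0,0,80],
    [3,-3,0,0,80],
    [4,-4,0,0,80],
    [4.5,-4.43,0,0,80]
  ]
}}

```text
time_s: 1.23
tcp_pos: [0.4444, 0.3298, 0.2398]
ee_rot: [[0.77, -0.638, 0.0], [-0.638, -0.77, -0.0], [0.0, 0.0, -1.0]]
wrist_force: [-0.1, 0.3, -0.3]
gripper_width: 0.923
gripper_force: 0.0
```

>>> {"api": "servo_tool", "payload": {
  "targets": [
    [0,0,0,0,80],
    [0,0,-1,0,80],
    [0,0,-2,0,80],
    [0,0,-3,0,80],
    [0,0,-3.5,0,80]
  ]
}}

```text
time_s: 1.65
tcp_pos: [0.4408, 0.3315, 0.1311]
ee_rot: [[0.771, -0.637, -0.004], [-0.637, -0.771, -0.003], [-0.001, 0.005, -1.0]]
wrist_force: [-1.0, -0.7, 0.0]
gripper_width: 0.921
gripper_force: 0.0
```

Run:
```python
from h import *
b=cap('side')
cv2.imwrite('pics/pre.png',cv2.resize(b['bgr'][200:384,220:450],None,fx=3,fy=3))
print(r.sense()['tcp_pos'])
```

```text
[0.43999916 0.33070486 0.12914371]
```

View pics/pre.png

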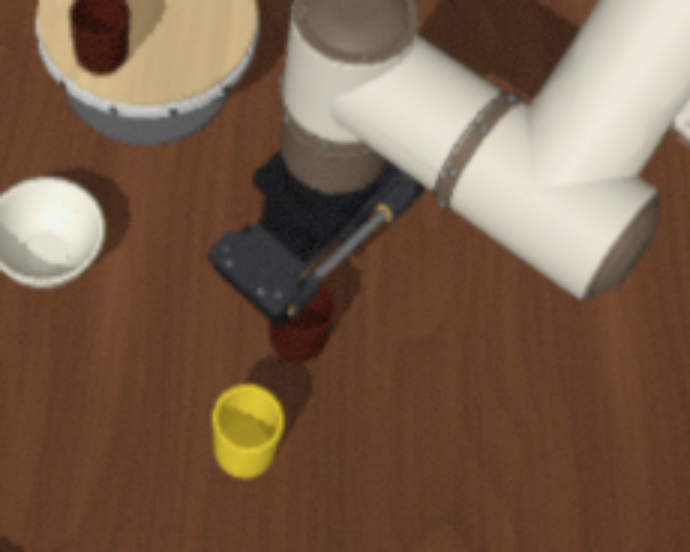

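The gripper hangs over the dark cup at crop (302,325). The yellow one at (248,430) is clear of the fingers. I'll lower and grip.

>>> {"api": "servo_tool", "payload": {
  "targets": [
    [0.05,0.05,-0.7,0,80],
    [0.05,0.05,-1.4,0,80],
    [0.05,0.05,-2.1,0,80],
    [0.05,0.05,-2.7,0,80],
    [0.05,0.05,-3.0,0,80]
  ]
}}

```text
time_s: 2.12
tcp_pos: [0.4434, 0.3342, 0.0432]
ee_rot: [[0.772, -0.636, -0.001], [-0.636, -0.772, -0.002], [-0.0, 0.002, -1.0]]
wrist_force: [0.0, 0.5, 0.1]
gripper_width: 0.921
gripper_force: 0.0
```

>>> {"api": "servo_tool", "payload": {
  "targets": [
    [0,0,0,0,80],
    [0,0,0,0,40],
    [0,0,0,0,40],
    [0,0,0,0,40],
    [0,0,0,0,40]
  ]
}}

```text
time_s: 2.53
tcp_pos: [0.4445, 0.3349, 0.0458]
ee_rot: [[0.771, -0.636, 0.002], [-0.636, -0.771, 0.002], [-0.0, -0.002, -1.0]]
wrist_force: [-0.1, -0.4, -0.1]
gripper_width: 0.7
gripper_force: 0.0
```

>>> {"api": "servo_tool", "payload": {
  "targets": [
    [0,0,0,0,40],
    [0,0,0,0,40],
    [0,0,0,0,40],
    [0,0,0,0,40],
    [0,0,0,0,40]
  ]
}}

```text
time_s: 2.95
tcp_pos: [0.4447, 0.3351, 0.0455]
ee_rot: [[0.772, -0.636, 0.002], [-0.636, -0.772, 0.002], [0.0, -0.002, -1.0]]
wrist_force: [0.4, 1.5, 5.7]
gripper_width: 0.639
gripper_force: 29.9
```

>>> {"api": "servo_tool", "payload": {
  "targets": [
    [0,0,0.5,0,40],
    [0,0,1.4,0,40],
    [0,0,2.4,0,40],
    [0,0,3.6,0,40],
    [0,0,5.0,0,40]
  ]
}}

```text
time_s: 3.37
tcp_pos: [0.4425, 0.3326, 0.1933]
ee_rot: [[0.771, -0.637, -0.005], [-0.637, -0.771, -0.005], [-0.001, 0.007, -1.0]]
wrist_force: [0.8, 0.6, -0.4]
gripper_width: 0.643
gripper_force: 29.9
```

>>> {"api": "servo_tool", "payload": {
  "targets": [
    [0.1,-0.4,0,0,40],
    [0.4,-1.2,0,0,40],
    [0.7,-2.1,0,0,40],
    [1.0,-3.0,0,0,40],
    [1.3,-3.9,0,0,40]
  ]
}}

```text
time_s: 3.78
tcp_pos: [0.4824, 0.2156, 0.1933]
ee_rot: [[0.772, -0.636, -0.002], [-0.636, -0.772, -0.001], [-0.001, 0.002, -1.0]]
wrist_force: [1.7, -0.7, -0.6]
gripper_width: 0.642
gripper_force: 29.9
```

>>> {"api": "servo_tool", "payload": {
  "targets": [
    [0.35,-1.0,0,0,40],
    [0.7,-2.0,0,0,40],
    [1.05,-3.0,0,0,40],
    [1.4,-4.0,0,0,40],
    [1.7,-4.8,0,0,40]
  ]
}}

```text
time_s: 4.2
tcp_pos: [0.5334, 0.0709, 0.1931]
ee_rot: [[0.771, -0.637, -0.002], [-0.637, -0.771, -0.001], [-0.001, 0.002, -1.0]]
wrist_force: [-0.2, 0.7, -0.7]
gripper_width: 0.642
gripper_force: 29.9
```

>>> {"api": "servo_tool", "payload": {
  "targets": [
    [0.1,-0.3,0,0,40],
    [0.15,-0.45,0,0,40],
    [0.15,-0.45,0,0,40],
    [0.15,-0.45,0,0,40],
    [0.15,-0.45,0,0,40]
  ]
}}

```text
time_s: 4.62
tcp_pos: [0.5382, 0.0608, 0.194]
ee_rot: [[0.772, -0.635, -0.0], [-0.635, -0.772, 0.0], [-0.0, 0.0, -1.0]]
wrist_force: [-0.3, 0.4, -0.9]
gripper_width: 0.642
gripper_force: 29.9
```

Run:
```python
from h import *
b=cap('side')
cv2.imwrite('pics/pl.png',cv2.resize(b['bgr'][120:320,190:400],None,fx=3,fy=3))
s=r.sense();print(s['tcp_pos'],s['wrist_force'],s['gripper_width'],s['gripper_force'])
```

```text
[0.53825218 0.0608233  0.19413788] [ 0.89600487  0.53880324 -0.61986554] 0.6431328912344676 29.940474610938576
```

View pics/pl.png

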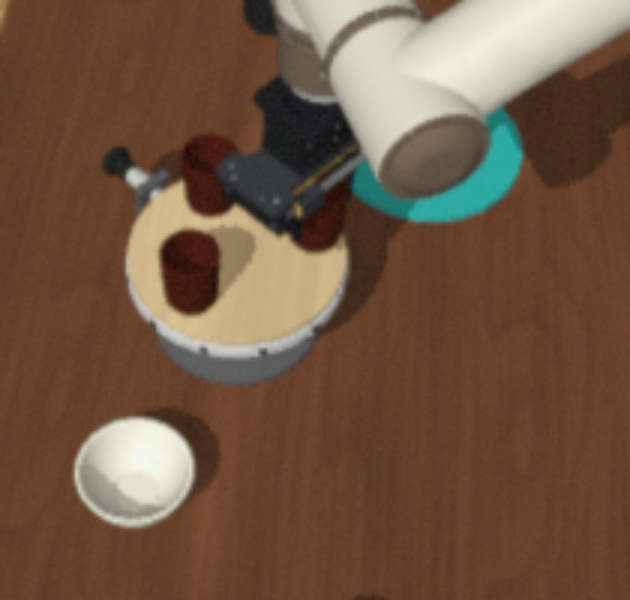

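The cup hangs upright from the fingers over the open place at crop (320,225). The two wheel cups at (210,175) and (190,270) are clear. Next I'll lower it gently.

>>> {"api": "servo_tool", "payload": {
  "targets": [
    [0,0,-0.3,0,40],
    [0,0,-0.6,0,40],
    [0,0,-0.9,0,40],
    [0,0,-1.1,0,40],
    [0,0,-1.2,0,40]
  ]
}}

```text
time_s: 5.08
tcp_pos: [0.5377, 0.0597, 0.1564]
ee_rot: [[0.771, -0.636, -0.003], [-0.636, -0.771, -0.001], [-0.002, 0.003, -1.0]]
wrist_force: [-0.7, 0.0, -1.3]
gripper_width: 0.64
gripper_force: 29.9
```

>>> {"api": "servo_tool", "payload": {
  "targets": [
    [0,0,-0.03,0,40],
    [0,0,-0.06,0,40],
    [0,0,-0.09,0,40],
    [0,0,-0.09,0,40],
    [0,0,-0.09,0,40]
  ]
}}

```text
time_s: 5.5
tcp_pos: [0.5387, 0.0598, 0.1558]
ee_rot: [[0.771, -0.636, 0.001], [-0.636, -0.771, 0.0], [0.0, -0.001, -1.0]]
wrist_force: [-0.1, 0.1, -0.3]
gripper_width: 0.64
gripper_force: 29.9
```

>>> {"api": "servo_tool", "payload": {
  "targets": [
    [0,0,-0.02,0,40],
    [0,0,-0.04,0,40],
    [0,0,-0.06,0,40],
    [0,0,-0.06,0,40],
    [0,0,-0.06,0,40]
  ]
}}

```text
time_s: 5.92
tcp_pos: [0.5386, 0.0598, 0.1537]
ee_rot: [[0.771, -0.636, -0.0], [-0.636, -0.771, -0.0], [-0.0, 0.0, -1.0]]
wrist_force: [0.1, -0.7, -0.5]
gripper_width: 0.641
gripper_force: 29.9
```

>>> {"api": "servo_tool", "payload": {
  "targets": [
    [0,0,-0.02,0,40],
    [0,0,-0.04,0,40],
    [0,0,-0.04,0,40],
    [0,0,-0.04,0,40],
    [0,0,-0.04,0,40]
  ]
}}

```text
time_s: 6.33
tcp_pos: [0.5389, 0.0597, 0.1534]
ee_rot: [[0.772, -0.636, 0.001], [-0.636, -0.772, -0.0], [0.001, -0.001, -1.0]]
wrist_force: [-1.6, 0.3, 5.8]
gripper_width: 0.64
gripper_force: 29.8
```

The wrist force of about 6 N shows the cup has touched the board, so I'll release it.

>>> {"api": "servo_tool", "payload": {
  "targets": [
    [0,0,0,0,60],
    [0,0,0,0,64],
    [0,0,0,0,72],
    [0,0,0,0,78],
    [0,0,0,0,78]
  ]
}}

```text
time_s: 6.75
tcp_pos: [0.5384, 0.0598, 0.1521]
ee_rot: [[0.771, -0.636, -0.001], [-0.636, -0.771, -0.0], [-0.0, 0.0, -1.0]]
wrist_force: [0.1, 0.6, 0.1]
gripper_width: 0.857
gripper_force: 0.0
```

>>> {"api": "servo_tool", "payload": {
  "targets": [
    [0,0,0,0,78],
    [0,0,0.3,0,78],
    [0,0,0.8,0,78],
    [0,0,1.6,0,78],
    [0,0,2.4,0,78]
  ]
}}

```text
time_s: 7.17
tcp_pos: [0.5383, 0.0596, 0.2255]
ee_rot: [[0.771, -0.636, -0.001], [-0.636, -0.771, -0.001], [-0.0, 0.001, -1.0]]
wrist_force: [0.5, 0.4, -0.6]
gripper_width: 0.891
gripper_force: 0.0
```

>>> {"api": "servo_tool", "payload": {
  "targets": [
    [0,0,0.8,0,78],
    [0,0,1.6,0,78],
    [0,0,2.6,0,78],
    [0,0,3.6,0,78],
    [0,0,3.6,0,78]
  ]
}}

```text
time_s: 7.58
tcp_pos: [0.5412, 0.0599, 0.3405]
ee_rot: [[0.772, -0.636, 0.014], [-0.636, -0.772, 0.002], [0.009, -0.011, -1.0]]
wrist_force: [0.3, -0.6, 0.8]
gripper_width: 0.894
gripper_force: 0.0
```

Run:
```python
from h import *
a=cap('top','t2.png');b=cap('side','s2.png')
for n,c,roi in(('top.png',a,(255,140,290,175)),('t2.png',a,(255,140,290,175)),('side.png',b,(215,160,250,195)),('s2.png',b,(215,160,250,195))):
    im=cv2.imread('pics/'+n);x0,y0,x1,y1=roi
    m=np.zeros(im.shape[:2],np.uint8);m[y0:y1,x0:x1]=(im[y0:y1,x0:x1].max(2)<55)
    N,l,st,ce=cv2.connectedComponentsWithStats(m)
    for i in range(1,N):
        if st[i][4]>15:
            ys,xs=np.where(l==i);P=np.array([plane(c,x,y,.09)[:2] for x,y in zip(xs,ys)])-[.609,.058]
            d=np.array([.7706,-.637]);ax=P@d;la=P@[.637,.7706]
            print(n,st[i],(P.mean(0)+[.609,.058]).round(4),'axial',ax.min().round(4),ax.max().round(4),'lat',la.mean().round(4),np.polyfit(ax,la,1).round(3))
cv2.imwrite('pics/both.png',np.hstack([cv2.resize(a['bgr'][130:250,190:310],(400,400)),cv2.resize(b['bgr'][130:270,200:340],(400,400))]))
```

```text
top.png [272 152   7   9  33] [ 0.7459 -0.0602] axial 0.1671 0.1921 lat -0.0038 [ 0.037 -0.01 ]
t2.png [270 152   9   9  47] [ 0.7461 -0.0582] axial 0.1649 0.1925 lat -0.0022 [-0.107  0.017]
side.png [225 169   9  10  59] [ 0.7512 -0.062 ] axial 0.1687 0.2009 lat -0.0018 [-0.389  0.071]
s2.png [225 169   9  10  61] [ 0.7512 -0.0621] axial 0.1687 0.2009 lat -0.002 [-0.332  0.06 ]
```

View pics/both.png

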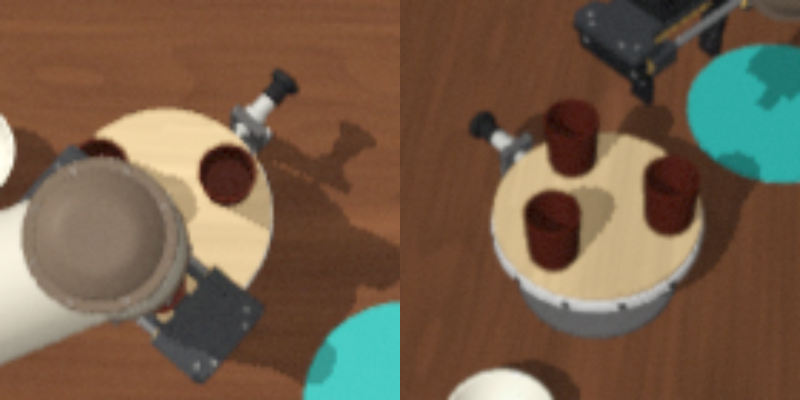

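The cup stands upright and let go in the open place, at side crop (670,195), evenly spaced with the cups at (572,138) and (552,230). The knob is at top crop (283,84) and measures about 2 mm off my axis line, consistently across both views. I'll move over it.

>>> {"api": "servo_tool", "payload": {
  "targets": [
    [1.1,-0.6,0,0,60],
    [2.2,-1.2,0,0,60],
    [3.3,-1.8,0,0,60],
    [4.4,-2.45,0,0,60],
    [5.4,-3.0,0,0,60]
  ]
}}

```text
time_s: 8.1
tcp_pos: [0.7015, -0.0315, 0.3305]
ee_rot: [[0.771, -0.637, -0.003], [-0.637, -0.771, -0.0], [-0.002, 0.002, -1.0]]
wrist_force: [1.5, 1.2, 0.7]
gripper_width: 0.697
gripper_force: 0.0
```

>>> {"api": "servo_tool", "payload": {
  "targets": [
    [0.7,-0.4,0,0,60],
    [1.18,-0.67,0,0,60],
    [1.18,-0.67,-0.8,0,60],
    [1.18,-0.67,-1.8,0,60],
    [1.18,-0.67,-2.8,0,60]
  ]
}}

```text
time_s: 8.52
tcp_pos: [0.7358, -0.0507, 0.246]
ee_rot: [[0.771, -0.637, -0.002], [-0.637, -0.771, 0.0], [-0.001, 0.001, -1.0]]
wrist_force: [0.3, 0.1, -0.3]
gripper_width: 0.689
gripper_force: 0.0
```

>>> {"api": "servo_tool", "payload": {
  "targets": [
    [0,0,-0.6,0,60],
    [0,0,-1.2,0,60],
    [0,0,-1.8,0,60],
    [0,0,-1.8,0,60],
    [0,0,-1.8,0,60]
  ]
}}

```text
time_s: 8.93
tcp_pos: [0.7349, -0.0505, 0.1922]
ee_rot: [[0.771, -0.636, -0.005], [-0.636, -0.771, -0.001], [-0.003, 0.004, -1.0]]
wrist_force: [0.6, 0.6, 0.3]
gripper_width: 0.685
gripper_force: 0.0
```

Run:
```python
from h import *
b=cap('side');a=cap('top')
cv2.imwrite('pics/k.png',np.hstack([cv2.resize(b['bgr'][100:240,190:330],(560,560),interpolation=cv2.INTER_CUBIC),cv2.resize(a['bgr'][130:250,220:270],(233,560))]))
print(r.sense()['tcp_pos'])
```

```text
[ 0.7364629  -0.05043166  0.1954556 ]
```

View pics/k.png

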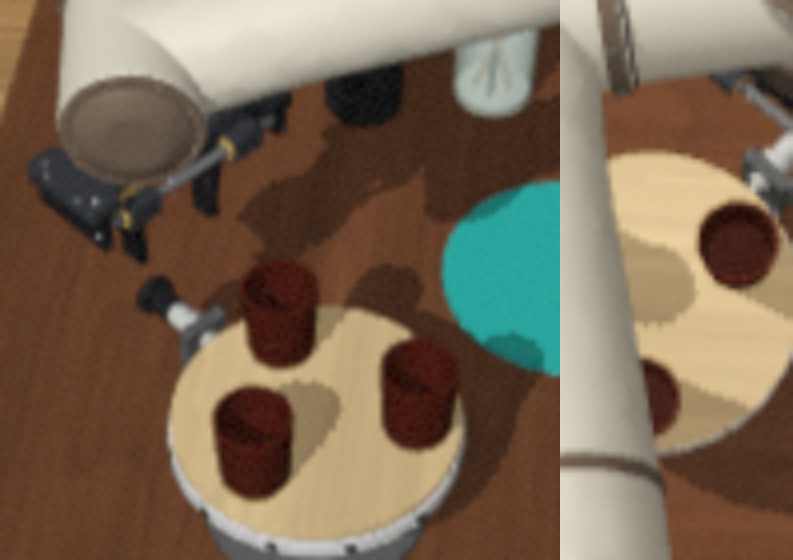

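The open fingers hang on either side of the knob at crop (160,293), and all three cups stand clear. I'll descend onto the neck, biased inward so the pads miss the head.

>>> {"api": "servo_tool", "payload": {
  "targets": [
    [0,0,-0.4,0,60],
    [0,0,-0.8,0,60],
    [0,0,-1.2,0,60],
    [0,0,-1.6,0,60],
    [0,0,-2.0,0,60]
  ]
}}

```text
time_s: 9.45
tcp_pos: [0.7355, -0.0503, 0.1326]
ee_rot: [[0.771, -0.636, -0.001], [-0.636, -0.771, -0.0], [-0.001, 0.001, -1.0]]
wrist_force: [0.2, 0.0, 0.0]
gripper_width: 0.687
gripper_force: 0.0
```

>>> {"api": "servo_tool", "payload": {
  "targets": [
    [0,0,-0.4,0,60],
    [0,0,-0.8,0,60],
    [0,0,-1.2,0,60],
    [0,0,-1.43,0,60],
    [0,0,-1.43,0,60]
  ]
}}

```text
time_s: 9.87
tcp_pos: [0.7347, -0.0504, 0.0888]
ee_rot: [[0.771, -0.637, -0.004], [-0.637, -0.771, -0.0], [-0.003, 0.003, -1.0]]
wrist_force: [-0.7, -0.7, -0.4]
gripper_width: 0.687
gripper_force: 0.0
```

Run:
```python
from h import *
b=cap('side')
cv2.imwrite('pics/k2.png',cv2.resize(b['bgr'][120:240,190:330],None,fx=5,fy=5,interpolation=cv2.INTER_CUBIC))
print(r.sense()['tcp_pos'])
```

```text
[ 0.73550871 -0.05039627  0.09031112]
```

View pics/k2.png

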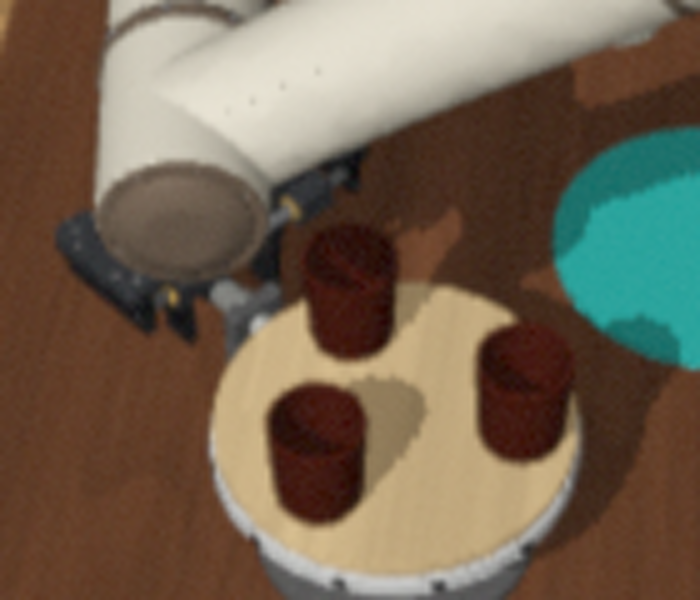

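The fingers straddle the knob, with the near one at crop (180,315) beside the barrel at (235,300), and nothing is touched. I'll close.

>>> {"api": "servo_tool", "payload": {
  "targets": [
    [0,0,0,0,40],
    [0,0,0,0,30],
    [0,0,0,0,15],
    [0,0,0,0,10],
    [0,0,0,0,10]
  ]
}}

```text
time_s: 10.33
tcp_pos: [0.7362, -0.0503, 0.0922]
ee_rot: [[0.771, -0.636, 0.001], [-0.636, -0.771, 0.0], [0.001, -0.001, -1.0]]
wrist_force: [-0.1, 0.5, 0.4]
gripper_width: 0.396
gripper_force: 0.0
```

>>> {"api": "servo_tool", "payload": {
  "targets": [
    [0,0,0,0,10],
    [0,0,0,0,10],
    [0,0,0,0,10],
    [0,0,0,0,10],
    [0,0,0,0,10]
  ]
}}

```text
time_s: 10.75
tcp_pos: [0.7378, -0.0483, 0.092]
ee_rot: [[0.772, -0.636, 0.005], [-0.636, -0.772, 0.002], [0.002, -0.005, -1.0]]
wrist_force: [3.4, 3.7, -0.1]
gripper_width: 0.234
gripper_force: 30.0
```

>>> {"api": "servo_tool", "payload": {
  "targets": [
    [0.05,0.05,0,0,10],
    [0.13,-0.01,0,0,10],
    [0.21,-0.08,0,0,10],
    [0.29,-0.15,0,0,10],
    [0.36,-0.21,0,0,10]
  ]
}}

```text
time_s: 11.17
tcp_pos: [0.7448, -0.0542, 0.0919]
ee_rot: [[0.772, -0.636, -0.005], [-0.636, -0.772, 0.003], [-0.006, 0.001, -1.0]]
wrist_force: [-7.2, 9.3, 5.9]
gripper_width: 0.241
gripper_force: 30.0
```

Run:
```python
from h import *
s=r.sense();d=np.array([.7706,-.637]);print((np.array(s['tcp_pos'][:2])-[.609,.058])@d,s['wrist_force'],s['wrist_force'][:2]@d)
```

```text
0.1761349686244248 [-7.20679672  9.26440186  5.87607678] -11.454981534564444
```

>>> {"api": "servo_tool", "payload": {
  "targets": [
    [0.04,-0.03,0,0,10],
    [0.08,-0.07,0,0,10],
    [0.13,-0.1,0,0,10],
    [0.16,-0.13,0,0,10],
    [0.16,-0.13,0,0,10]
  ]
}}

```text
time_s: 11.58
tcp_pos: [0.7486, -0.0575, 0.0919]
ee_rot: [[0.772, -0.636, -0.007], [-0.636, -0.772, 0.003], [-0.008, 0.002, -1.0]]
wrist_force: [-8.5, 10.6, 6.8]
gripper_width: 0.235
gripper_force: 30.0
```

Run:
```python
from h import *
s=r.sense();d=np.array([.7706,-.637]);print((np.array(s['tcp_pos'][:2])-[.609,.058])@d,s['wrist_force'],s['wrist_force'][:2]@d)
```

```text
0.18114067582120794 [-8.49333    10.56649143  6.79420671] -13.275815141879601
```

>>> {"api": "servo_tool", "payload": {
  "targets": [
    [0.03,-0.02,0,0,10],
    [0.06,-0.05,0,0,10],
    [0.08,-0.06,0,0,10],
    [0.08,-0.06,0,0,10],
    [0.08,-0.06,0,0,10]
  ]
}}

```text
time_s: 12.0
tcp_pos: [0.7487, -0.0576, 0.0919]
ee_rot: [[0.772, -0.635, -0.013], [-0.635, -0.772, 0.005], [-0.013, 0.004, -1.0]]
wrist_force: [-14.3, 15.2, 10.8]
gripper_width: 0.242
gripper_force: 30.1
```

Run:
```python
from h import *
s=r.sense();d=np.array([.7706,-.637]);print((np.array(s['tcp_pos'][:2])-[.609,.058])@d,s['wrist_force'],s['wrist_force'][:2]@d)
```

```text
0.18127075893228614 [-14.30249651  15.2293475   10.76575111] -20.722598167195105
```

At the stop: the pull rose to 21 N with no further travel. I'll hold, check for creep and take one last look.

>>> {"api": "servo_tool", "payload": {
  "targets": [
    [0,0,0,0,10],
    [0,0,0,0,10],
    [0,0,0,0,10],
    [0,0,0,0,10],
    [0,0,0,0,10]
  ]
}}

```text
time_s: 12.42
tcp_pos: [0.7487, -0.0576, 0.0919]
ee_rot: [[0.772, -0.635, -0.013], [-0.635, -0.772, 0.005], [-0.013, 0.004, -1.0]]
wrist_force: [-13.9, 15.7, 10.6]
gripper_width: 0.24
gripper_force: 30.1
```

>>> {"api": "servo_tool", "payload": {
  "targets": [
    [0,0,0,0,10],
    [0,0,0,0,10],
    [0,0,0,0,10],
    [0,0,0,0,10],
    [0,0,0,0,10]
  ]
}}

```text
time_s: 12.83
tcp_pos: [0.7487, -0.0576, 0.0919]
ee_rot: [[0.772, -0.636, -0.013], [-0.636, -0.772, 0.005], [-0.013, 0.004, -1.0]]
wrist_force: [-14.2, 15.7, 10.1]
gripper_width: 0.239
gripper_force: 30.1
```

Run:
```python
from h import *
s=r.sense();d=np.array([.7706,-.637]);print((np.array(s['tcp_pos'][:2])-[.609,.058])@d,s['wrist_force'],s['wrist_force'][:2]@d)
b=cap('side')
cv2.imwrite('pics/k3.png',cv2.resize(b['bgr'][120:240,190:330],None,fx=5,fy=5,interpolation=cv2.INTER_CUBIC))
```

```text
0.18129694668894863 [-14.15388919  15.72569623  10.13065405] -20.92425550949478
```

View pics/k3.png

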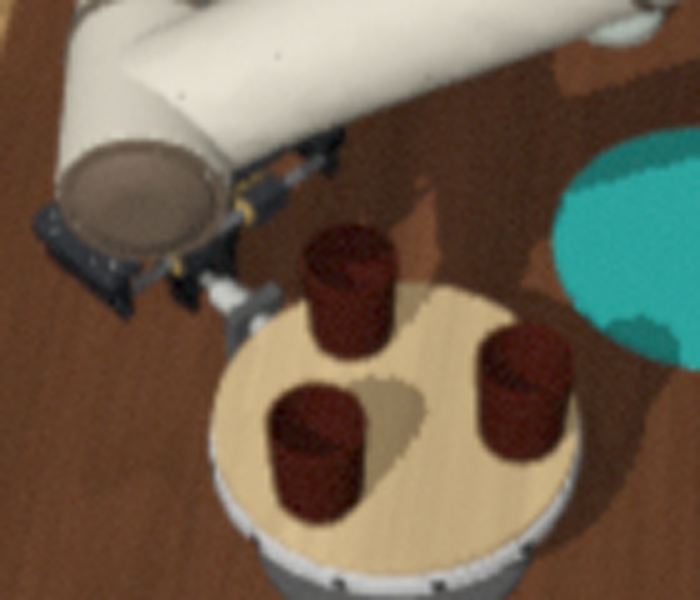

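The plunger is drawn back with the barrel exposed at crop (225,292). The three cups at (350,290), (318,455) and (525,395) have not moved, and neither has the wheel. I'll hand it in.

```bash
python3 -c "
from station import r
print(r.finish_job())"
```

```text
the job is handed in; nothing more can be done
None
```

The cup stands upright in the open place on the board, and the plunger is held fully back at its stop by the fingers; the job is handed in, but no verdict came back.

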